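# Stop the empty stirrer, start the one under the vessel

### The arm

A 6-joint arm with a two-finger parallel gripper is mounted at the origin on the work surface. World frame = base frame: x ahead of the robot, y to its left, z up, the work surface at z = 0. Lengths are in m, angles in rad, forces in N, time in s.
With the tool pointing down it reaches from about 0.2 to 0.875 m from the base axis. Payload 3.4 kg.
Tool frame: the origin (TCP) lies between the finger pads; the fingertips stand r.tcp_to_tips ahead of it and the grasp point (between the pads) lies 8 mm behind it (r.tcp_to_tips is the distance from the TCP to the fingertips, in m); z points along the fingers, y is the line along which they close (so a half turn about z gives the same grasp; the last joint's range is limited). The gripper opens to 94 mm and grips with 3 to 60 N. Pads are 16 mm wide; open, the fingers measure 119 mm over their backs; the gripper's body (75 mm by 177 mm) begins 78 mm behind the grasp point.
Start: joints at [-0.121, 0.276, 1.505, -0, 1.361, -0.121], TCP at [0.575, -0, 0.216] pointing down, gripper open.
Joint ranges: [-2.89, 2.89], [-0.75, 2.08], [0.22, 2.7], [-1.18, 4.32], [0.11, 2.71], [-2.7, 2.7]. Speed limits (rad/s): [2.57, 2.57, 3.14, 3.14, 3.14, 3.14].

### API

Orientations are given as a 3x3 rotation matrix whose columns are the frame's x, y, z axes.
In Python, from cell import r gives the robot as it stands. Calls block until the motion is done:
- r.move_to(position, orientation): joint-space move of the TCP to a pose.
- r.movel(position, rot=None, rate=0.15, threshold=None): straight line of the TCP; rot=None keeps the orientation; rate is the mean speed in m/s. With threshold (N) it stops when the force on the tool has changed by that much, and returns True; else False.
- r.movej(angles): joint-space move.
- r.move_gripper(opening): finger opening in m; the grip force is fixed at half the most; returns when the fingers have stopped.
- r.dwell(seconds).
- r.ik(position, orientation): joint angles nearest the present ones, or None.
- r.snapshot(name): name is "scene" or "side" or "wrist"; returns the picture (480x640x3 uint8, red, green, blue); there is no depth.
- r.get_calibration(name): a dict with "mtx" (3x3 intrinsics, pixels), "R" (3x3) and "t" (3): a world point X has camera coordinates R X + t. Camera axes: x right, y down, z forward; pixel columns grow to the right and rows downward; lengths in m; the calibration is good to about 2 mm. A picture is of the moment at which its call begins: read the wrist's pose just before it. get_calibration takes no time and is no camera call; for the wrist camera it gives the pose at the moment of the call.
A pose or a line that the arm cannot do raises r.MotionError and nothing moves.
- r.hand_in(): hands the job in; it is judged then, once.
Readings, each from a call of its own:
- r.read_time_s(): time.
- r.read_joint_positions(): joint angles.
- r.read_joint_vel(): joint speeds.
- r.read_joint_efforts(): joint torques, N m.
- r.read_tcp_pos(): TCP position.
- r.read_tcp_rot(): TCP orientation.
- r.read_contact_force(): force on the tool from outside, world axes, zero at the start.
- r.read_wrist_torque(): the same for the moment, N m.
- r.read_gripper_width(): finger opening in m.
- r.read_grip_force(): force on a finger pad.
Only numpy, scipy, OpenCV 4.12 (cv2) and the standard library are available. Lean on these libraries where they do the work, as an engineer would, in place of code of your own. Each camera call takes 0.05 s, during which the arm holds its last target. There are 200 camera calls.

### The job

The lidded vessel has been moved to another magnetic stirrer: first stop the stirrer that now stands empty by pressing its bar-shaped stop key well down and letting it come back up, then start the stirrer under the tall lidded vessel by pressing its round start key in the same way. Press gently with the fingertips, do not press any other key, pick nothing up, and leave the vessel, the beaker and everything else on the bench standing where it is. Finish with the hand clear of everything.

Things in the scene. Friction and masses are not known exactly. Their poses are not given: they have to be found in the camera images.
- stirrer_empty: The stirrer with nothing on its plate. The three magnetic stirrers are alike, fixed, in any order left to right: grey box 260 mm deep (x), 140 mm wide (y); black key deck at the front (x -130 to -30 mm), 60 mm up; white plate 152 x 136 mm behind, centred at x = +50 mm, top 85 mm up; black dial on the front face. Origin: centre of underside; x away from the robot, y left.
- empty_stop_top (a point): Centre of the top of the bar-shaped stop key (44 mm along the stirrer's y, 18 mm along its x) of the stirrer with nothing on its plate; the right key of its deck seen from the robot. Stands 72 mm above the bench, 12 mm above the deck, and goes down with the key.
- empty_start_top (a point): Centre of the top of the round start key (28 mm across) of the stirrer with nothing on its plate; the left key of its deck seen from the robot. Stands 72 mm above the bench, 12 mm above the deck, and goes down with the key.
- empty_stop (a joint): Travel of that stop key in m: 0 up, 0.007 fully down. Spring: starts to move at about 1.8 N, fully down at about 6 N, then a hard stop; springs back up by itself.
- empty_start (a joint): Travel of that start key in m: 0 up, 0.007 fully down. Same spring as the stop key.
- stirrer_vessel: The stirrer that carries the tall lidded vessel. Same make as the empty stirrer: plain white keys on the deck at x = -95 mm, bar-shaped stop key at y = -35 mm (the right one seen from the robot), round start key at y = +38 mm (left). Origin: centre of underside; x away from the robot, y left.
- vessel_stop_top (a point): Centre of the top of the bar-shaped stop key (44 mm along the stirrer's y, 18 mm along its x) of the stirrer that carries the tall lidded vessel; the right key of its deck seen from the robot. Stands 72 mm above the bench, 12 mm above the deck, and goes down with the key.
- vessel_start_top (a point): Centre of the top of the round start key (28 mm across) of the stirrer that carries the tall lidded vessel; the left key of its deck seen from the robot. Stands 72 mm above the bench, 12 mm above the deck, and goes down with the key.
- vessel_stop (a joint): Travel of that stop key in m: 0 up, 0.007 fully down. Spring: starts to move at about 1.8 N, fully down at about 6 N, then a hard stop; springs back up by itself.
- vessel_start (a joint): Travel of that start key in m: 0 up, 0.007 fully down. Same spring as the stop key.
- stirrer_beaker: The stirrer that carries the low steel beaker. Same make and key layout as the others; its keys stay unpressed. Origin: centre of underside; x away from the robot, y left.
- beaker_stop_top (a point): Centre of the top of the bar-shaped stop key (44 mm along the stirrer's y, 18 mm along its x) of the stirrer that carries the low steel beaker; the right key of its deck seen from the robot. Stands 72 mm above the bench, 12 mm above the deck, and goes down with the key.
- beaker_start_top (a point): Centre of the top of the round start key (28 mm across) of the stirrer that carries the low steel beaker; the left key of its deck seen from the robot. Stands 72 mm above the bench, 12 mm above the deck, and goes down with the key.
- beaker_stop (a joint): Travel of that stop key in m: 0 up, 0.007 fully down. Spring: starts to move at about 1.8 N, fully down at about 6 N, then a hard stop; springs back up by itself.
- beaker_start (a joint): Travel of that start key in m: 0 up, 0.007 fully down. Same spring as the stop key.
- vessel: Tall glass vessel with a steel lid (102 mm across) and five white ports on it, 165 mm high in all, loose, standing about the middle of its stirrer's plate. Origin: centre of its underside, z up.
- beaker: Low open steel beaker, 80 mm across, 70 mm high, loose, standing about the middle of its stirrer's plate. Origin: centre of its underside.
- vial_a: Amber sample vial with a white cap, 20 mm across, 45 mm high, loose, standing on the bench in the gap between the right and the middle stirrer (seen from the robot). Origin: centre of its underside.
- vial_b: The same kind of vial, in the gap between the middle and the left stirrer.
- spatula: Slim flat steel lab spatula, 170 x 16 x 5 mm, loose, lying on the bench between the robot and the stirrers. Origin: underside, about the middle.
- tip_box: Pipette tip box with clear lid, 77 x 112 x 54 mm high, loose, on the bench between the robot and the stirrers. Origin: centre of its underside.
- reagent: Amber bottle with cap, 70 mm across, 160 mm high, loose, standing on the bench to the right of the stirrers. Origin: centre of its underside.

How it is judged:
By the outcome, as a careful person would: the job done as asked, in the order asked, and still so for the second after the job is handed in, with the robot touching nothing.
It also fails if it takes over 43 s, if anything falls off the work surface, if the arm or the gripper's body presses on something with over 40 N, if the wrist force passes 120 N, or if a joint passes its speed limit or range.

## Working session

There is one attempt and no reset: what is moved stays moved. The work goes in short steps, each a Python script; the robot and the scene stay as the last script left them, time stands still between calls to the robot, and variables do not carry over. Pictures are saved under pics/ and viewed, at most 10 in all, crops included, and the job is handed in when it is done.

```bash
mkdir -p pics; python3 - <<'E'
from cell import r
import cv2
for n in("scene","side","wrist"):
    cv2.imwrite(f"pics/{n}0.png",r.snapshot(n)[:,:,::-1]); c=r.get_calibration(n); print(n,c["mtx"].tolist(),c["R"].round(3).tolist(),c["t"].round(3))
print(r.tcp_to_tips,r.read_tcp_rot().round(3) if hasattr(r.read_tcp_rot(),'round') else r.read_tcp_rot(),r.read_time_s())
E
```

```text
scene [[548.3502501757782, 0.0, 328.6790612369284], [0.0, 548.3502501757782, 245.58362916058684], [0.0, 0.0, 1.0]] [[-0.629, 0.777, -0.018], [0.545, 0.424, -0.723], [-0.554, -0.465, -0.69]] [ 0.4   -0.201  1.441]
side [[512.5315250966025, 0.0, 327.0344964012016], [0.0, 512.5315250966025, 246.67759642094458], [0.0, 0.0, 1.0]] [[-0.892, -0.452, 0.02], [-0.284, 0.524, -0.803], [0.352, -0.722, -0.595]] [0.444 0.258 1.076]
wrist [[403.1678769293952, 0.0, 320.32975448035427], [0.0, 403.1678769293952, 243.05422422898587], [0.0, 0.0, 1.0]] [[1.0, -0.001, -0.001], [-0.0, -0.961, 0.276], [-0.001, -0.276, -0.961]] [-0.574 -0.029  0.393]
0.011 [[ 0.     1.    -0.001]
 [ 1.    -0.     0.   ]
 [ 0.    -0.001 -1.   ]] 0.15
```

View pics/scene0.png

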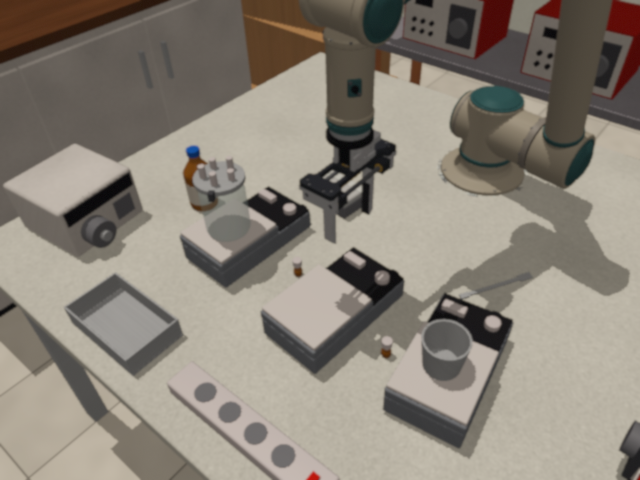

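View pics/wrist0.png

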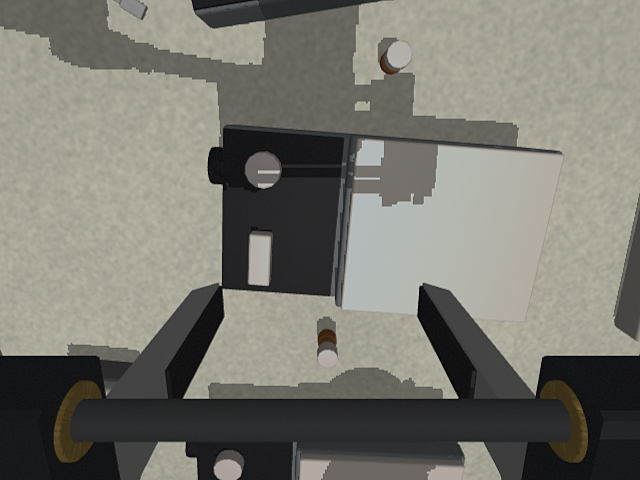

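The right stirrer carries the vessel, the middle one is empty and the left one carries the beaker. In the wrist picture the empty stirrer's stop key is at (260,258) and its start key at (263,169). The vessel stirrer's start key is at (229,464). In the scene picture its start and stop keys are at (289,209) and (268,197).

```bash
cat > h.py <<'E'
from cell import r
import numpy as np
def w(cal,u,v,z=.072):
    d=cal["R"].T@np.linalg.inv(cal["mtx"])@[u,v,1]; c=-cal["R"].T@cal["t"]
    return c+d*(z-c[2])/d[2]
def rot(yaw): # camera toward robot, fingers close along stirrer y
    c,s=np.cos(yaw),np.sin(yaw); return np.array([[-c,-s,0],[-s,c,0],[0,0,-1.]])
E
python3 - <<'E'
from h import *
W=r.get_calibration("wrist");S=r.get_calibration("scene")
for n,c,u,v in[("Estop",W,260,258),("Estart",W,263,169),("Vstart",W,229,464),("Estop s",S,355,259),("Estart s",S,382,277),("Vstart s",S,289,209),("Vstop s",S,268,197)]: print(n,w(c,u,v).round(4))
for p in([.5,.09,.15],[.5,-.15,.15]):
  for k in(0,np.pi): print(p,r.ik(p,rot(k)))
E
```

```text
Estop [ 0.5251 -0.022   0.072 ]
Estart [0.5304 0.0498 0.072 ]
Vstart [ 0.4866 -0.2296  0.072 ]
Estop s [ 0.5276 -0.0179  0.072 ]
Estart s [0.5348 0.0535 0.072 ]
Vstart s [ 0.4922 -0.229   0.072 ]
Vstop s [ 0.4898 -0.296   0.072 ]
[0.5, 0.09, 0.15] [ 4.10598257e-02  2.24229118e-01  1.75147329e+00 -4.44089210e-16
  1.16589025e+00 -1.52973650e+00]
[0.5, 0.09, 0.15] [ 4.10598257e-02  2.24229118e-01  1.75147329e+00 -4.44089210e-16
  1.16589025e+00  1.61185615e+00]
[0.5, -0.15, 0.15] [-4.24797862e-01  2.44361919e-01  1.72325814e+00 -4.44089210e-16
  1.17397259e+00 -1.99559419e+00]
[0.5, -0.15, 0.15] [-4.24797862e-01  2.44361919e-01  1.72325814e+00 -4.44089210e-16
  1.17397259e+00  1.14599846e+00]
```

```bash
python3 - <<'E'
from h import *
import cv2
r.move_gripper(0.0)
r.move_to([.49,-.12,.25],rot(-.06))
c=r.get_calibration("wrist");im=r.snapshot("wrist")
np.savez("c1.npz",**c)
cv2.imwrite("pics/w1.png",im[:,:,::-1]);print(r.read_time_s(),r.read_gripper_width(),r.read_contact_force())
E
```

```text
3.175 0.00048274865956954527 [-0.70316101 -0.06831056  0.09976594]
```

View pics/w1.png

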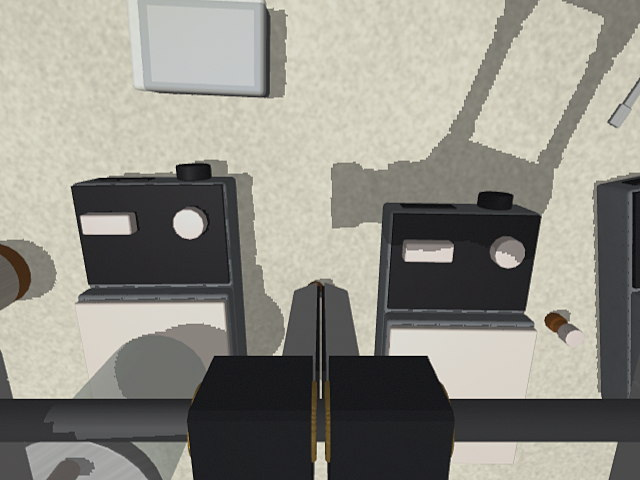

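The empty stirrer's stop key is at (429,247) and its start key at (510,252). The vessel stirrer's stop key is at (108,223) and its start key at (189,223). The reagent's right edge is at about (28,275).

```bash
python3 - <<'E'
from h import *
c=np.load("c1.npz")
P={n:w(c,u,v) for n,u,v in[("Es",429,247),("Ea",510,252),("Vs",108,223),("Va",189,223)]}
for n in P: print(n,P[n].round(4))
for a,b in(("Es","Ea"),("Vs","Va")): d=P[b]-P[a];print(np.linalg.norm(d),np.arctan2(-d[0],d[1]))
print(w(c,28,275,.16),w(c,28,275,.08), -c["R"].T@c["t"])
E
```

```text
Es [ 0.5189 -0.0239  0.072 ]
Ea [0.5281 0.049  0.072 ]
Vs [ 0.4794 -0.3071  0.072 ]
Va [ 0.4838 -0.2357  0.072 ]
0.0735353304993246 -0.12529142742992155
0.0714930312756083 -0.06125470084624694
[ 0.49443032 -0.32053721  0.16      ] [ 0.52062854 -0.38396852  0.08      ] [ 0.40961216 -0.11517486  0.41900438]
```

```bash
cat >> h.py <<'E'
def press(x,y,yaw):
    R=rot(yaw)
    r.move_to([x,y,.13],R); r.movel([x,y,.090],rate=.1); r.dwell(.2)
    f0=np.array(r.read_contact_force())
    hit=r.movel([x,y,.0745],rate=.015,threshold=8)
    print("hit",hit,np.round(r.read_tcp_pos(),4),np.round(np.array(r.read_contact_force())-f0,2))
    r.dwell(.3); print(np.round(r.read_tcp_pos(),4),np.round(np.array(r.read_contact_force())-f0,2))
    r.movel([x,y,.13],rate=.08); r.dwell(.2); print(np.round(np.array(r.read_contact_force())-f0,2),r.read_time_s())
E
python3 - <<'E'
from h import *
press(.521,-.0225,-.11)
E
```

```text
hit True [ 0.5211 -0.0225  0.0764] [-0.97  0.75  3.89]
[ 0.5211 -0.0225  0.0765] [-0.63 -0.41  4.66]
[-0.32  0.23 -0.66] 6.8167
```

The press stopped at about 6.5 mm and roughly 5 N. Pressing the same stop key again in small steps will make sure it goes fully down.

```bash
cat >> h.py <<'E'
def press2(x,y,yaw):
    r.move_to([x,y,.13],rot(yaw)); r.movel([x,y,.087],rate=.1); r.dwell(.3)
    fz=lambda: np.mean([r.read_contact_force()[2] for _ in range(5) if r.dwell(.02) is None])
    f0=fz()
    for z in (.080,.0775,.0765,.0758,.0752,.0746,.074,.0734):
        r.movel([x,y,z],rate=.02,threshold=15); r.dwell(.1); f=fz()-f0
        print(z,np.round(r.read_tcp_pos()[2],4),round(f,2))
        if f>7.5: break
    r.movel([x,y,.13],rate=.08); r.dwell(.2); print(round(fz()-f0,2),r.read_time_s())
E
python3 - <<'E'
from h import *
press2(.521,-.0225,-.11)
E
```

```text
0.08 0.0802 nan
0.0775 0.0777 nan
0.0765 0.0768 nan
0.0758 0.0762 nan
0.0752 0.0761 nan
0.0746 0.0761 nan
0.074 0.076 nan
0.0734 0.0759 nan
nan 12.9167
  return _methods._mean(a, axis=axis, dtype=dtype,
  ret = ret.dtype.type(ret / rcount)
```

The guard failed: `dwell` doesn't return None, so every force average was NaN. The height stalled at the hard stop (TCP about 0.076), so the key did go fully down, but I pushed further against the stop than I meant to. I'll fix the reading before pressing the vessel key.

```bash
sed -i 's/    fz=lambda.*/    fz=lambda: np.mean([(r.dwell(.02),r.read_contact_force()[2])[1] for _ in range(5)])/; s/f>7.5/not f<6.3/; s/.0746,.074,.0734)/.0748)/; s/threshold=15/threshold=9/' h.py
python3 - <<'E'
from h import *
import cv2
r.move_to([.521,-.0225,.16],rot(-.11)); r.move_to([.485,-.233,.16],rot(-.06))
press2(.485,-.233,-.06)
r.movel([.46,-.2,.27],rate=.15)
cv2.imwrite("pics/s2.png",r.snapshot("scene")[:,:,::-1]);cv2.imwrite("pics/w2.png",r.snapshot("wrist")[:,:,::-1])
E
```

```text
0.08 0.0803 3.21
0.0775 0.0777 4.57
0.0765 0.0767 5.29
0.0758 0.0762 6.46
-0.53 18.3583
```

View pics/w2.png

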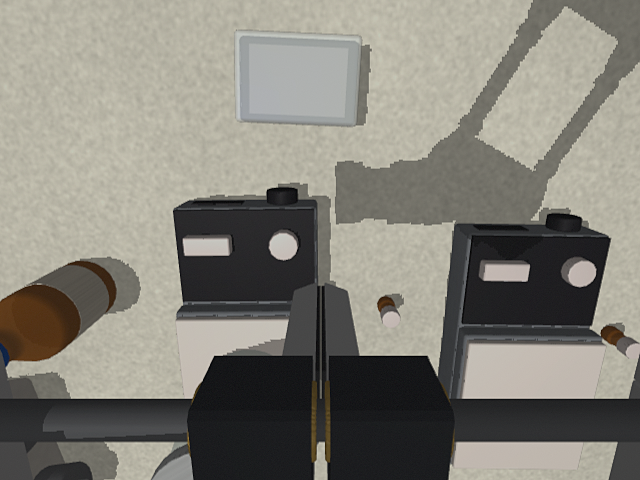

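View pics/s2.png

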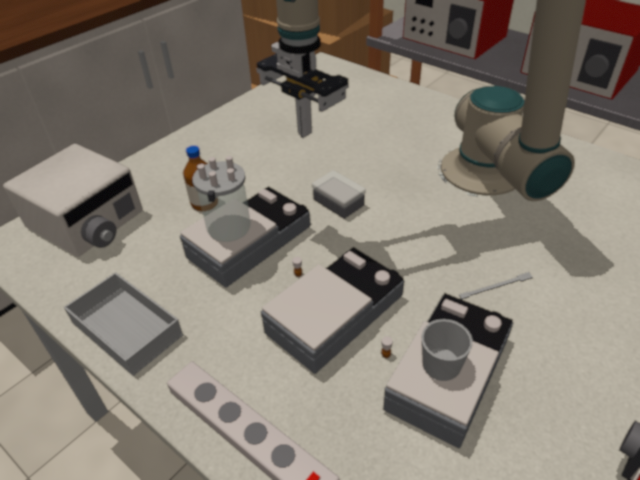

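The vessel (220,200), the beaker (445,350), both vials and the bottle all stand where they were. Every key is up, and the hand is clear at (305,110). The vessel start key went fully down at 6.5 N.

```bash
python3 - <<'E'
from h import *
print(r.read_time_s(),r.hand_in())
E
```

```text
the job is handed in; nothing more can be done
19.5833 None
```

The job is handed in at 19.6 s: I pressed the empty stirrer's stop key fully down and released it (twice, the second time harder than meant because my force check failed, peak force not measured), then the vessel stirrer's start key at about 6.5 N; the last pictures show nothing else moved and the hand clear.

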